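# Rock the film-can feeder's gate over to its empty chute

## Robot

A 7-joint arm with a two-finger parallel gripper is mounted at the origin on the work surface. World frame = base frame: x ahead of the robot, y to its left, z up, the work surface at z = 0. Lengths are in m, angles in rad, forces in N, time in s.
With the tool pointing down it reaches from about 0.35 to 0.9 m from the base axis. Payload 8.1 kg.
Tool frame: the origin (TCP) lies at the very end of the fingers, on their centre line; the grasp point (between the pads) lies 19 mm behind it (arm.tcp_to_grasp is the z of the grasp point in the tool frame, in m); z points along the fingers, y is the line along which they close (so a half turn about z gives the same grasp; the last joint's range is limited). The gripper opens to 92 mm and grips with 3 to 60 N. Pads are 19 mm wide; open, the fingers measure 130 mm over their backs; the gripper's body (75 mm by 190 mm) begins 47 mm behind the grasp point.
Start: joints at [1.029, 0.434, 0.025, 1.573, -0.012, 1.134, -0.075], TCP at [0.266, -0.566, 0.204] pointing down, gripper open.
Joint ranges: [-2.62, 2.62], [-0.44, 2.09], [-1.27, 1.32], [0.08, 2.57], [-1.32, 4.46], [0.12, 2], [-2.74, 2.74]. Speed limits (rad/s): [2.22, 2.22, 3.01, 3.01, 3.14, 3.14, 3.14].

## Interface

Orientations are given as a rotation vector (axis times angle).
In Python, from cell import readout, vision, sign_off, arm gives the robot as it stands. The module is installed in compiled form; this text tells all that it offers.
- The arm moves only by the shell command python3 -m creep 'ROWS' [FORCE]. ROWS is JSON, a list of rows, each a list of 5 numbers: the shift along the tool's x, y, z in units of 4 cm (1.0 is 4 cm), then the turn about the tool's z in units of 4 degrees (1.0 is 4 degrees), then the opening, from 0 (shut) to 1 (fully open). A call has 1 to 12 rows; each row shifts and turns the commanded pose from where the row before left it, along the tool's axes as they then stand; what a row does not reach is not made up. A row lasts 1/8 s, in which the tool goes at most 62.5 mm and 10.7 degrees, less where a joint would pass 70% of its speed; a pose out of reach is approached as far as the arm can. A call with a number of a shift or a turn outside -1 to 1 is refused whole. A call with a gripper value outside its range is refused whole. The fingers move at their own pace and stop on an object; FORCE is the grip in N (left out, the last holds). Time passes only in rows, so rows that do not move let the fingers close. It gives the time, the measured TCP pose, the force, the opening and the grip force at its end, in the units of the state.
- readout.observe(): the state, without advancing time (a new reading comes with each control period).
- vision.get_image(name): name is "scene" or "side" or "wrist"; returns a dict with "pixels" (400x640x3 uint8, blue, green, red), "z_map" (400x640 float32, m along the optical axis (not along the pixel's ray), 0 where there is no reading), "camera_matrix" (3x3 intrinsics, pixels), "k1" (the pictures are not rectified: a ray, as slopes to the right and down, at radius r is drawn at 1 + k1 r^2 times it, then the intrinsics apply), "position" and "rotation" of the camera in the world. Camera axes: x right, y up, looking along -z (the intrinsics and any distortion apply to the point x, -y, -z); pixel columns grow to the right and rows downward; lengths in m; the calibration is good to about 2 mm. A picture is of the moment at which its call begins.
- sign_off(): hands the job in; it is judged then, once.
The state is a dict: "clock": time; "joints": joint angles; "dq": joint speeds; "joint_efforts": joint torques, N m; "position": TCP position; "ee_rot": TCP orientation; "force": force on the tool from outside, world axes, zero at the start; "ft_torque": the same for the moment, N m; "width": opening from 0.0 (shut) to 1.0 (fully open); "gripper_force": force on a finger pad.
Only numpy, scipy, OpenCV 4.12 (cv2) and the standard library are available. Lean on these libraries where they do the work, as an engineer would, in place of code of your own. Each camera call takes 0.05 s, during which the arm holds its last target. There are 200 camera calls.

## Task

On the film bench, one chute of the film-can feeder is full and three more cans are held up on its green rocker gate. Push the blue tray along its runners with your fingertips until it is fully home against the stop under the empty chute, then press down the raised red pad of the gate to rock it all the way over, so that the three waiting cans roll down into the tray. Lift nothing, do not touch the cans, and leave the cans in the full chute and the other things on the bench where they are.

Things in the scene. Friction and masses are not known exactly. Their poses are not given: they have to be found in the camera images.
- feeder: Gravity feeder for 35 mm film cans, aluminium and dark steel, fixed to the bench. Origin on the bench under the gate's pivot; +y points along the full chute (63 mm wide, down to y = 167 mm), -y along the empty chute and tray runners, -x is its front (towards the robot), z up. The green gate, a trough 110 mm long, lies between the chutes, its pivot 92 mm above the bench.
- hopper_top (a point): Top centre of the empty inlet hopper that stands over the gate, 217 mm above the bench; it measures 66 mm (feeder x) by about 72 mm (feeder y), its lower edge is 157 mm above the bench, and it hangs on a post behind the gate.
- chute_mouth (a point): Middle of the floor edge at the open lower end of the empty chute, 120 mm from the pivot and 66 mm above the bench; its underside is 63 mm above the bench, so the tray passes below.
- gate (a joint): Angle (rad) of the rocker gate about the feeder's x axis. -0.25 (start, at its stop): tipped down to the full chute; +0.25 (other stop): fully over, tipped down to the empty chute. It has slight bearing friction and stays where it is left; about 1 to 2 N on a pad rocks it.
- pad_empty_side (a point): Centre of the top face of the red pad on the empty-chute side, 36 x 36 mm, on a steel paddle bar at the feeder's front (90 mm in front of the pivot, pad 85 mm to the side); tilts with the gate. The raised one at the start, about 123 mm above the bench; about 81 mm with the gate fully over. The chute and hopper begin 57 mm behind its centre.
- pad_full_side (a point): Centre of the top face of the other red pad, on the full-chute side; about 81 mm above the bench at the start, and about 123 mm when the gate is fully over.
- tray: Loose blue open plastic tray, 110 mm (x) by 150 mm (y), 50 mm high, walls and floor 4 mm, about 0.18 to 0.35 kg, standing on the bench between the runners with about 3 mm play each side. Origin at the centre of its underside, axes as the feeder's. It slides along the feeder's y axis; at the start it stands 60 to 130 mm short of the stop.
- tray_inner_end (a point): Centre of the outside of the tray's end wall nearest the stop (its +y end), 25 mm above the bench.
- tray_outer_end (a point): Centre of the outside of the tray's far end wall (its -y end), 25 mm above the bench: the place to push, along the feeder's +y.
- dock (a point): The tray stop is a 16 mm high aluminium cross bar between the two runners (14 mm high angles, 117 mm apart, running 285 mm from there along the feeder's -y). This point is over the middle of its face, 25 mm above the bench, axes as the feeder's: the tray is fully home when tray_inner_end meets it.
- can_wait_a: Yellow plastic film can with black lid, 32 mm diameter, 52 mm long, 30 g, lying across the gate, next to the full chute; origin at its centre, its axis along its own x axis. One of the three waiting cans, which roll off by themselves when the gate is rocked over, within about a second.
- can_wait_b: Can like can_wait_a, the middle one on the gate.
- can_wait_c: Can like can_wait_a, the uppermost one on the tilted gate.
- can_full_a: Can of the same kind, the uppermost in the full chute. Stays.
- can_full_b: Can, the middle one in the full chute. Stays.
- can_full_c: Can, the lowest in the full chute, against its end stop. Stays.
- tape_roll: Bystander: yellow roll of splicing tape, 84 mm across, 25 mm high, flat on the bench in front of the feeder. Origin at the centre of its underside, as for all bystanders.
- spare_core: Bystander: white plastic film core lying flat on the bench in front of the feeder, 34 mm high, 50 mm across.
- canister: Bystander: single black film can with grey lid standing upright in front of the feeder, 32 mm across, 52 mm high.
- loupe: Bystander: black magnifier, 48 mm across, 46 mm high, behind the feeder (its +x side).
- cleaner: Bystander: amber bottle, 58 mm across, 150 mm high, behind the feeder.
- dust_brush: Bystander: brush 120 mm long, lying flat on the bench behind the tray runners.
- splicer: Bystander: grey film splicer, 150 x 115 mm, 82 mm high, standing on the robot's left.

How it is judged:
By the outcome, as a careful person would: the job done as asked, in the order asked, and still so for the second after the job is handed in, with the robot touching nothing.
It also fails if it takes over 40 s, if anything falls off the work surface, if the arm or the gripper's body presses on something with over 40 N, if the wrist force passes 120 N, or if a joint passes its speed limit or range.

## Working session

There is one attempt and no reset: what is moved stays moved. The work goes in short steps, Python scripts to look and compute and a shell command to move; the robot and the scene stay as the last step left them, time stands still between calls to the robot, and variables do not carry over. Pictures are saved under pics/ and viewed, at most 10 in all, crops included, and the job is handed in when it is done.

```bash
mkdir -p pics
cat > h.py <<'E'
import numpy as np, cv2, pickle
from cell import readout, vision
def shot(cam,fn):
    d=vision.get_image(cam); cv2.imwrite('pics/'+fn+'.png',d['pixels']); pickle.dump(d,open(fn+'.pkl','wb')); return d
def cloud(d):
    K=np.array(d['camera_matrix']);h,w=d['z_map'].shape
    u,v=np.meshgrid(np.arange(w),np.arange(h))
    dist=np.array([d['k1'],0,0,0,0.])
    p=cv2.undistortPoints(np.stack([u,v],-1).reshape(-1,1,2).astype(np.float64),K,dist).reshape(h,w,2)
    z=d['z_map']; c=np.stack([p[...,0]*z,-p[...,1]*z,-z],-1)
    R=np.array(d['rotation']); 
    if R.shape!=(3,3): print('rot',R); R=cv2.Rodrigues(R)[0]
    return c@R.T+np.array(d['position'])
def load(fn): return pickle.load(open(fn+'.pkl','rb'))
E
python3 - <<'E'
from h import *
for c in ('scene','side'):
    d=shot(c,c+'0'); print(c,d['position'],d['k1'],np.array(d['rotation']).shape)
s=readout.observe(); print(s['clock'],s['position'],s['ee_rot'],s['force'])
E
```

```text
scene [0.94255535 0.34178447 0.95832071] -0.05809923584158904 (3,)
side [0.33855132 0.62936493 0.72221575] -0.04428599559334918 (3,)
0.1 [ 0.26526454 -0.56536678  0.20292719] [-3.06499154e+00 -6.83304808e-01  7.01678205e-04] [ 0.51320426  0.30416454 -0.0193107 ]
```

View pics/scene0.png

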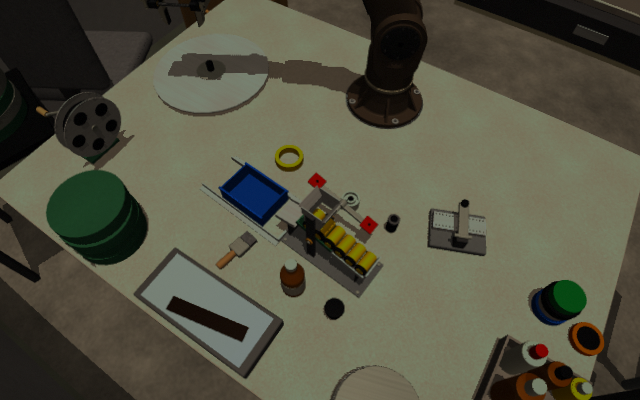

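View pics/side0.png

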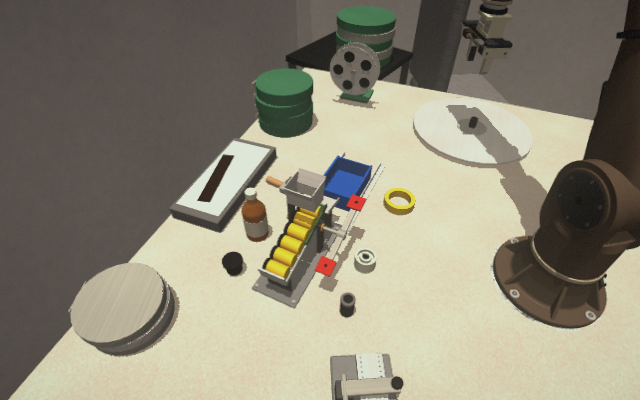

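The scene view shows the tray at about (255,192), the red pads at (317,180) and (369,225), and the full chute at (345,250). The side view shows the pads at (357,202) and (326,266), and the tray at (347,182). Next I'll measure these by colour.

Run:
```python
from h import *
for c in ('scene0','side0'):
    d=load(c); P=cloud(d); hsv=cv2.cvtColor(d['pixels'],cv2.COLOR_BGR2HSV); ok=(d['z_map']>0)
    reg=(P[...,0]>.3)&(P[...,0]<.9)&(abs(P[...,1])<.5)&(P[...,2]>.005)&ok
    H,S,V=cv2.split(hsv)
    red=(((H<5)|(H>174))&(S>180)&(V>90)&reg).astype(np.uint8)
    n,l,st,ce=cv2.connectedComponentsWithStats(red)
    for i in range(1,n):
        if st[i,4]>20: q=P[l==i]; print(c,'red',ce[i].round(),st[i,4],np.median(q,0).round(4),q.mean(0).round(4),((q.min(0)+q.max(0))/2).round(4))
    blue=(H>105)&(H<130)&(S>150)&(V>40)&reg
    q=P[blue]; print('blue',len(q),q.min(0),q.max(0))
    top=q[q[:,2]>.045]; r=cv2.minAreaRect((top[:,:2]*1000).astype(np.float32)); print('rim',len(top),r, np.median(top[:,2])); print(cv2.boxPoints(r).round(1).tolist())
    yl=(H>20)&(H<35)&(S>150)&(V>70)&reg
    n,l,st,ce=cv2.connectedComponentsWithStats(yl.astype(np.uint8))
    for i in range(1,n):
        if st[i,4]>30: print('yel',ce[i].round(),st[i,4],P[l==i].mean(0).round(3))
```

```text
rot [0.30872749 0.55903793 2.08776623]
scene0 red [317. 180.] 140 [0.4663 0.034  0.1214] [0.4664 0.0352 0.1212] [0.4667 0.0361 0.1207]
scene0 red [368. 224.] 163 [0.4826 0.1991 0.079 ] [0.4825 0.1994 0.0789] [0.4814 0.1991 0.0783]
blue 411 [ 0.48117529 -0.20270986  0.00501447] [ 0.6046701  -0.03974026  0.05293703]
rim 321 ((542.753662109375, -122.13439178466797), (156.681640625, 111.3544692993164), 85.19232940673828) 0.048084633410748756
[[480.70001220703125, -195.5], [591.7000122070312, -204.89999389648438], [604.7999877929688, -48.70000076293945], [493.79998779296875, -39.400001525878906]]
yel [289. 156.] 249 [ 0.382 -0.117  0.023]
yel [319. 214.] 80 [0.548 0.095 0.129]
yel [328. 227.] 117 [0.561 0.128 0.119]
yel [352. 247.] 800 [0.568 0.2   0.099]
rot [ 0.19505779 -1.06878458 -2.58546461]
side0 red [356. 202.] 174 [0.4672 0.0372 0.122 ] [0.4672 0.037  0.122 ] [0.4677 0.0364 0.1219]
side0 red [325. 266.] 227 [0.4817 0.2007 0.0796] [0.4819 0.2005 0.08  ] [0.4819 0.2001 0.0804]
blue 243 [ 0.48383646 -0.19970363  0.00500743] [ 0.59716479 -0.04424902  0.05321131]
rim 135 ((542.7032470703125, -120.87538146972656), (149.82830810546875, 107.69756317138672), 85.26124572753906) 0.04975029480893878
[[482.79998779296875, -191.10000610351562], [590.2000122070312, -200.0], [602.5999755859375, -50.70000076293945], [495.20001220703125, -41.79999923706055]]
yel [399. 200.] 427 [ 0.381 -0.113  0.02 ]
yel [292. 242.] 1572 [0.564 0.181 0.103]
```

```bash
python3 -m creep '[[0,0,0,-1,0.5],[0,0,0,-1,0.5],[0,0,0,-1,0.5],[0,0,0,-1,0.5],[0,0,0,-1,0.5],[0,0,0,-1,0.5],[0,0,0,-1,0.5],[0,0,0,-1,0.5],[0,0,0,-1,0.5],[0,0,0,-1,0.5],[0,0,0,-1,0.5],[0,0,0,-1,0.5]]'
python3 -m creep '[[0,0,0,-1,0.5],[0,0,0,-1,0.5],[0,0,0,-1,0.5],[0,0,0,0,0.5]]'
cat >> h.py <<'E'
TH=np.radians(-5); PIV=np.array([.564,.110]); RF=np.array([[np.cos(TH),-np.sin(TH)],[np.sin(TH),np.cos(TH)]])
def w(x,y): return PIV+RF@[x,y]
def go(x,y,z):
    from scipy.spatial.transform import Rotation as R
    s=readout.observe(); r=R.from_rotvec(s['ee_rot']); m=r.as_matrix(); p=s['position']
    f=RF.T@(p[:2]-PIV)
    print('t',s['clock'],'feeder',f.round(4),p[2].round(4),'F',(RF.T@s['force'][:2]).round(2),s['force'][2].round(2),'xang',np.degrees(np.arctan2(m[1,0],m[0,0])).round(2),'z',m[:,2].round(3),'w',s['width'])
    print('units',(r.inv().apply(np.r_[w(x,y),z]-p)/.04).round(2))
E
python3 -c "
from h import *
go(0,-.348,.2)"
```

```text
clock: 1.6
position: [0.2653, -0.5655, 0.2032]
ee_rot: [-2.52, -1.874, -0.0]
force: [0.5, 0.6, 0.0]
width: 0.5
gripper_force: 0.0
clock: 2.1
position: [0.2653, -0.5656, 0.2032]
ee_rot: [-2.314, -2.124, -0.0]
force: [0.2, -0.8, 0.1]
width: 0.5
gripper_force: 0.0
t 2.1 feeder [-0.2387 -0.6991] 0.2032 F [ 0.25 -0.75] 0.14 xang 85.1 z [-0.     0.001 -1.   ] w 0.4999014894829355
units [8.77 5.98 0.08]
```

```bash
python3 -m creep '[[0.5,0.3,0,0,0.5],[0.9,0.6,0,0,0.5],[0.9,0.6,0,0,0.5],[0.9,0.6,0,0,0.5],[0.9,0.6,0,0,0.5],[0.9,0.6,0,0,0.5],[0.9,0.6,0,0,0.5],[0.9,0.6,0,0,0.5],[0.9,0.6,0,0,0.5],[0.6,0.5,0,0,0.5],[0.45,0.4,0,0,0.5],[0,0,0,0,0.5]]'
python3 -c "
from h import *
go(0,-.348,.025)
shot('wrist','wrist1')"
```

```text
clock: 3.6
position: [0.5356, -0.2337, 0.2036]
ee_rot: [-2.309, -2.129, -0.002]
force: [-0.1, -0.1, -0.4]
width: 0.5
gripper_force: 0.0
t 3.6 feeder [ 0.0017 -0.3449] 0.2036 F [-0.11 -0.15] -0.42 xang 85.36 z [ 0.001  0.001 -1.   ] w 0.49982463713356645
units [-0.08 -0.04  4.47]
```

View pics/wrist1.png

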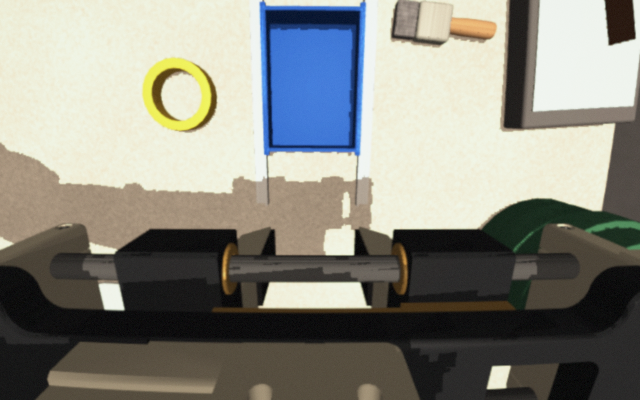

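The wrist view shows the tray's outer end at row 153, columns 262–360, straight ahead of the fingers. A green can stack appears at right (about 540,240), so I'll check its clearance before descending.

Run:
```python
from h import *
d=load('scene0');P=cloud(d);H,S,V=cv2.split(cv2.cvtColor(d['pixels'],cv2.COLOR_BGR2HSV))
m=(H>55)&(H<95)&(S>90)&(d['z_map']>0)&(P[...,2]>.02); m[:,200:]=0; m[:170]=0; m[:,:45]=0
q=P[m]; f=(q[:,:2]-PIV)@RF; print('green feeder min/max',np.percentile(f,[1,99],axis=0).round(3),q[:,2].max())
d=load('wrist1');P=cloud(d);H,S,V=cv2.split(cv2.cvtColor(d['pixels'],cv2.COLOR_BGR2HSV))
m=(H>105)&(H<130)&(S>150)&(V>40)&(d['z_map']>0)&(P[...,2]>.04)
f=(P[m][:,:2]-PIV)@RF; print('tray',np.percentile(f,[1,99],axis=0).round(4))
```

```text
rot [0.30872749 0.55903793 2.08776623]
green feeder min/max [[ 0.23  -0.55 ]
 [ 0.407 -0.367]] 0.16287624559132763
rot [-0.25875986  0.01142268 -0.08101929]
tray [[-0.0552 -0.3074]
 [ 0.0515 -0.1577]]
```

```bash
python3 -m creep '[[-0.08,-0.08,0.5,0,0.5],[0,0,1,0,0.5],[0,0,1,0,0.5],[0,0,1,0,0.5],[0,0,0.6,0,0.5],[0,0,0.35,0,0.5],[0,0,0,0,0.5]]'
python3 -m creep '[[0.3,0,0,0,0.5],[0.2,0,0,0,0.5],[0.15,0,0,0,0.5],[0.2,0,0,0,0.5],[0.2,0,0,0,0.5],[0.2,0,0,0,0.5],[0.2,0,0,0,0.5],[0.2,0,0,0,0.5],[0.2,0,0,0,0.5],[0.2,0,0,0,0.5]]'
python3 -c "
from h import *
go(0,-.23,.025)"
```

```text
clock: 4.53
position: [0.53, -0.2406, 0.0252]
ee_rot: [-2.314, -2.123, 0.001]
force: [0.3, 0.5, -0.3]
width: 0.5
gripper_force: 0.0
clock: 5.78
position: [0.5379, -0.1582, 0.0257]
ee_rot: [2.314, 2.125, -0.0]
force: [-0.3, -3.6, 1.6]
width: 0.494
gripper_force: 1.8
t 5.775 feeder [-0.0027 -0.2695] 0.0257 F [-0.03 -3.59] 1.57 xang 85.14 z [ 0. -0. -1.] w 0.49448302147947665
units [0.99 0.07 0.02]
```

```bash
for i in 1; do python3 -m creep '[[0.15,0,0,0,0.5],[0.15,0,0,0,0.5],[0.15,0,0,0,0.5],[0.15,0,0,0,0.5],[0,0,0,0,0.5]]'; done
python3 -c "
from h import *
go(0,-.23,.025)
shot('scene','scene2')
P=cloud(load('scene2'))"
```

```text
clock: 6.4
position: [0.541, -0.1361, 0.0269]
ee_rot: [2.312, 2.122, 0.0]
force: [-1.4, -7.4, 12.9]
width: 0.5
gripper_force: 6.3
t 6.4 feeder [-0.0015 -0.2471] 0.0269 F [-0.76 -7.46] 12.91 xang 85.08 z [ 0.002 -0.002 -1.   ] w 0.49963188784210616
units [0.43 0.04 0.05]
rot [0.30872749 0.55903793 2.08776623]
```

Run:
```python
from h import *
a=cv2.resize(load('scene2')['pixels'][120:270,180:400],None,fx=2.7,fy=2.7,interpolation=cv2.INTER_CUBIC); cv2.imwrite('pics/s2c.png',np.clip(a*1.6,0,255).astype(np.uint8))
a=cv2.resize(shot('side','side2')['pixels'][110:300,230:450],None,fx=2.7,fy=2.7,interpolation=cv2.INTER_CUBIC); cv2.imwrite('pics/d2c.png',a)
shot('wrist','wrist2')
```

```text
(no output)
```

View pics/d2c.png

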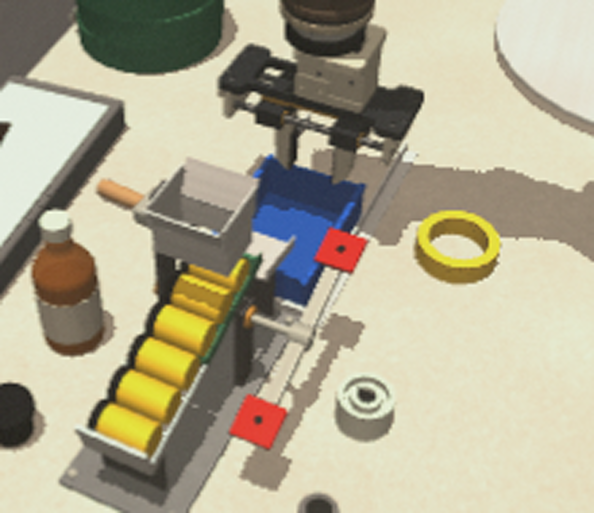

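View pics/s2c.png

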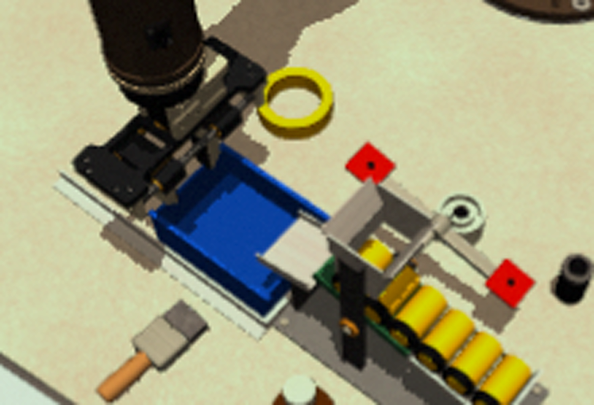

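View pics/wrist2.png

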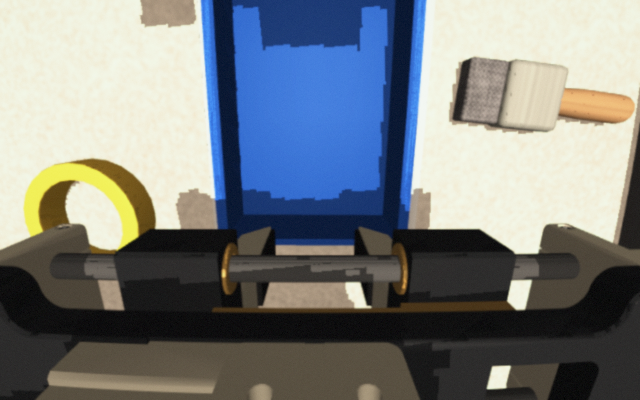

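The side and scene crops show the tray between the runners, its inner end just under the empty chute and the fingers flat on its outer end. No other contact is visible. I'll compare the tray's tilt and the stop position using the depth data.

```bash
python3 - <<'E' | grep -v rot
from h import *
def bl(n):
    d=load(n);P=cloud(d);H,S,V=cv2.split(cv2.cvtColor(d['pixels'],cv2.COLOR_BGR2HSV))
    f=np.dstack([(P[...,:2]-PIV)@RF,P[...,2]]); return d,f,(H>105)&(H<130)&(S>150)&(V>40)&(d['z_map']>0)
for n in('scene2','side2','wrist2'):
    d,f,b=bl(n); q=f[b&(f[...,2]>.04)&(f[...,2]<.08)]
    print(n,len(q),np.percentile(q,[1,99],axis=0).round(4).tolist())
    for lo in np.arange(-.24,-.07,.03):
        s=q[(q[:,1]>=lo)&(q[:,1]<lo+.03)]
        if len(s): print(' ',lo.round(2),len(s),np.percentile(s[:,2],90).round(4))
for n in ('scene0','side0','wrist1'):
    d,f,b=bl(n)
    for lo in np.arange(-.15,-.02,.01):
        s=f[(abs(f[...,0])<.056)&(f[...,1]>=lo)&(f[...,1]<lo+.01)&(d['z_map']>0)&(f[...,2]<.04)]
        if len(s): print(n,lo.round(2),len(s),np.percentile(s[:,2],[10,50,90]).round(3))
    s=f[(f[...,0]>-.066)&(f[...,0]<-.056)&(f[...,2]>.009)&(f[...,2]<.02)&(f[...,1]<0)&(d['z_map']>0)]
    s2=f[(f[...,0]>.056)&(f[...,0]<.066)&(f[...,2]>.009)&(f[...,2]<.02)&(f[...,1]<0)&(d['z_map']>0)]
    for s in(s,s2):
        if len(s): print(n,'runner',np.percentile(s[:,1],[0,2,98]).round(3),len(s))
E
```

```text
scene2 274 [[-0.0572, -0.2487, 0.0439], [0.0533, -0.0941, 0.0526]]
  -0.24 42 0.0512
  -0.21 49 0.0499
  -0.18 50 0.0503
  -0.15 51 0.0513
  -0.12 53 0.0504
side2 69 [[-0.0558, -0.2463, 0.0445], [0.0513, -0.0945, 0.0518]]
  -0.24 12 0.0512
  -0.21 20 0.0511
  -0.18 2 0.0516
  -0.15 4 0.0493
  -0.12 29 0.051
wrist2 6723 [[-0.0568, -0.2465, 0.0405], [0.0518, -0.1206, 0.052]]
  -0.24 1090 0.0512
  -0.21 1338 0.0512
  -0.18 1548 0.0513
  -0.15 1727 0.0514
  -0.12 29 0.0504
scene0 -0.15 57 [-0.004 -0.002  0.   ]
scene0 -0.14 56 [-0.004 -0.002  0.   ]
scene0 -0.13 55 [-0.004 -0.002  0.   ]
scene0 -0.12 60 [-0.004 -0.002  0.   ]
scene0 -0.11 36 [-0.004 -0.002  0.   ]
scene0 -0.1 51 [0.003 0.012 0.016]
scene0 -0.09 67 [0.002 0.005 0.027]
scene0 -0.08 95 [0.002 0.004 0.013]
scene0 -0.07 85 [0.001 0.004 0.006]
scene0 -0.06 81 [0.002 0.004 0.007]
scene0 -0.05 67 [0.001 0.004 0.006]
scene0 -0.04 58 [0.001 0.004 0.006]
scene0 -0.03 39 [0.002 0.004 0.005]
scene0 runner [-1.219 -1.217 -0.137] 39
scene0 runner [-1.398 -1.395 -0.096] 149
side0 -0.15 45 [-0.002 -0.001  0.001]
side0 -0.14 37 [-0.002 -0.     0.001]
side0 -0.13 39 [-0.002 -0.001  0.001]
side0 -0.12 33 [-0.001 -0.     0.001]
side0 -0.11 1 [0.003 0.003 0.003]
side0 -0.1 50 [0.007 0.014 0.017]
side0 -0.09 66 [0.005 0.013 0.034]
side0 -0.08 55 [0.005 0.018 0.036]
side0 -0.07 18 [0.004 0.005 0.007]
side0 -0.06 45 [0.004 0.005 0.007]
side0 -0.05 44 [0.003 0.005 0.007]
side0 -0.04 46 [0.002 0.006 0.007]
side0 -0.03 55 [0.003 0.005 0.007]
side0 runner [-1.211 -1.205 -0.218] 60
side0 runner [-1.397 -1.396 -0.354] 13
wrist1 -0.15 60 [-0.     0.001  0.002]
wrist1 -0.14 500 [-0.001  0.     0.002]
wrist1 runner [-0.382 -0.381 -0.163] 158
wrist1 runner [-0.383 -0.38  -0.144] 314
```

The stop bar face is at feeder y≈-0.098 and the tray's inner end is now at -0.095, so the tray is against the stop and the force has risen. One small extra press will confirm it, then I'll back off.

```bash
python3 -m creep '[[0.08,0,0,0,0.5],[0.08,0,0,0,0.5],[0,0,0,0,0.5]]'
python3 -c "
from h import *
go(0,-.27,.025)"
```

```text
clock: 6.92
position: [0.5417, -0.13, 0.0269]
ee_rot: [2.312, 2.122, 0.001]
force: [-1.3, -8.1, 11.5]
width: 0.499
gripper_force: 6.0
t 6.925 feeder [-0.0013 -0.241 ] 0.0269 F [-0.58 -8.19] 11.5 xang 85.08 z [ 0.003 -0.002 -1.   ] w 0.4990960191662523
units [-0.72  0.03  0.05]
```

```bash
python3 - <<'E' | grep -v rot
from h import *
for n in('scene','side','wrist'):
    d=shot(n,n+'3');P=cloud(d);H,S,V=cv2.split(cv2.cvtColor(d['pixels'],cv2.COLOR_BGR2HSV))
    f=np.dstack([(P[...,:2]-PIV)@RF,P[...,2]]); b=(H>105)&(H<130)&(S>150)&(V>40)&(d['z_map']>0)
    q=f[b&(f[...,2]>.04)&(f[...,2]<.08)]
    print(n,len(q),np.percentile(q,[1,99],axis=0).round(4).tolist())
a=cv2.resize(load('side3')['pixels'][120:240,300:400],None,fx=5,fy=5,interpolation=cv2.INTER_CUBIC); cv2.imwrite('pics/d3c.png',np.clip(a*1.3,0,255).astype(np.uint8))
E
```

```text
scene 261 [[-0.0574, -0.2467, 0.044], [0.0536, -0.0939, 0.0532]]
side 66 [[-0.0559, -0.2474, 0.0422], [0.0519, -0.0951, 0.052]]
wrist 6792 [[-0.0568, -0.247, 0.0406], [0.0518, -0.1144, 0.052]]
```

View pics/d3c.png

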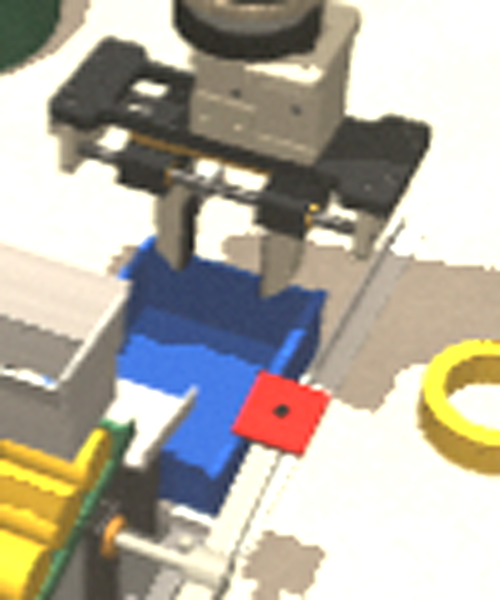

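The tray is still at -0.247, unmoved by the extra press, so it is home. The close crop shows the tips (about 180,265 and 272,295) at the rear wall, so they have over-pressed it. I'll back off gently and check that the tray stays put.

```bash
python3 -m creep '[[-0.1,0,0,0,0.5],[-0.1,0,0,0,0.5],[-0.1,0,0,0,0.5],[0,0,0,0,0.5]]'
cat >> h.py <<'E'
def tray(tag):
    for n in('scene','side','wrist'):
        d=shot(n,n+tag);P=cloud(d);H,S,V=cv2.split(cv2.cvtColor(d['pixels'],cv2.COLOR_BGR2HSV))
        f=np.dstack([(P[...,:2]-PIV)@RF,P[...,2]]); b=(H>105)&(H<130)&(S>150)&(V>40)&(d['z_map']>0)
        q=f[b&(f[...,2]>.04)&(f[...,2]<.08)]
        print(n,len(q),np.percentile(q,[1,99],axis=0).round(4).tolist())
E
python3 - <<'E'|grep -v rot
from h import *
go(0,-.27,.025); tray('4')
E
```

```text
clock: 7.58
position: [0.5411, -0.1373, 0.0267]
ee_rot: [2.311, 2.128, 0.006]
force: [-0.0, 3.4, 11.7]
width: 0.499
gripper_force: 5.5
t 7.575 feeder [-0.0013 -0.2483] 0.0267 F [-0.3   3.37] 11.69 xang 85.25 z [ 0.003  0.003 -1.   ] w 0.4986591930720188
units [-0.54  0.03  0.04]
scene 264 [[-0.057, -0.2527, 0.0454], [0.0533, -0.1002, 0.066]]
side 64 [[-0.0559, -0.2529, 0.0487], [0.0511, -0.102, 0.0672]]
wrist 9352 [[-0.0568, -0.2517, 0.0403], [0.0518, -0.122, 0.0644]]
```

```bash
python3 - <<'E'|grep -v rot
from h import *
d=load('wrist4');P=cloud(d);H,S,V=cv2.split(cv2.cvtColor(d['pixels'],cv2.COLOR_BGR2HSV))
f=np.dstack([(P[...,:2]-PIV)@RF,P[...,2]]); b=(H>105)&(H<130)&(S>150)&(V>40)&(d['z_map']>0)
for lo in np.arange(-.26,-.1,.02):
    s=f[b&(f[...,1]>=lo)&(f[...,1]<lo+.02)]
    if len(s): print(lo.round(2),len(s),np.percentile(s[:,2],[5,98]).round(4))
# finger points near tcp
for n in ('scene4','side4','wrist4'):
    d=load(n);P=cloud(d);g=np.dstack([(P[...,:2]-PIV)@RF,P[...,2]]);H,S,V=cv2.split(cv2.cvtColor(d['pixels'],cv2.COLOR_BGR2HSV))
    m=(d['z_map']>0)&(abs(g[...,0])<.06)&(abs(g[...,1]+.248)<.04)&(g[...,2]>.02)&(g[...,2]<.1)&~((H>105)&(H<130)&(S>150))
    for lo in np.arange(.02,.1,.01):
        s=g[m&(g[...,2]>=lo)&(g[...,2]<lo+.01)]
        if len(s)>2: print(n,lo.round(2),len(s),s[:,0].min().round(3),s[:,0].max().round(3),s[:,1].min().round(3),s[:,1].max().round(3))
a=cv2.resize(load('side4')['pixels'][120:240,300:400],None,fx=5,fy=5,interpolation=cv2.INTER_CUBIC); cv2.imwrite('pics/d4c.png',np.clip(a*1.3,0,255).astype(np.uint8))
E
```

```text
-0.26 4971 [0.0046 0.0508]
-0.24 5382 [0.005  0.0535]
-0.22 6058 [0.0072 0.0558]
-0.2 6708 [0.0094 0.058 ]
-0.18 7591 [0.0116 0.0603]
-0.16 8378 [0.0138 0.0625]
-0.14 8826 [0.0159 0.064 ]
-0.12 3732 [0.0178 0.0354]
scene4 0.03 3 0.022 0.052 -0.252 -0.248
scene4 0.04 8 -0.058 0.053 -0.254 -0.235
scene4 0.05 24 -0.058 0.035 -0.257 -0.209
scene4 0.06 31 -0.039 0.04 -0.25 -0.236
scene4 0.07 30 -0.041 0.04 -0.248 -0.236
scene4 0.08 17 -0.042 0.041 -0.257 -0.236
scene4 0.09 8 -0.039 -0.024 -0.254 -0.236
side4 0.02 106 -0.056 0.052 -0.251 -0.211
side4 0.03 115 -0.056 0.051 -0.251 -0.209
side4 0.04 111 -0.056 0.054 -0.256 -0.209
side4 0.05 56 -0.056 0.054 -0.254 -0.21
side4 0.06 41 -0.04 0.039 -0.255 -0.233
side4 0.07 46 -0.041 0.039 -0.256 -0.235
side4 0.08 46 -0.041 0.04 -0.258 -0.235
side4 0.09 44 -0.041 0.039 -0.258 -0.234
wrist4 0.02 29 -0.038 0.038 -0.248 -0.246
wrist4 0.03 36 -0.048 0.049 -0.248 -0.245
wrist4 0.04 41 -0.049 0.046 -0.254 -0.238
wrist4 0.05 448 -0.058 0.052 -0.254 -0.208
wrist4 0.06 549 -0.041 0.038 -0.25 -0.237
wrist4 0.07 566 -0.041 0.038 -0.258 -0.237
wrist4 0.08 410 -0.038 0.035 -0.258 -0.237
wrist4 0.09 442 -0.027 0.024 -0.259 -0.245
```

View pics/d4c.png

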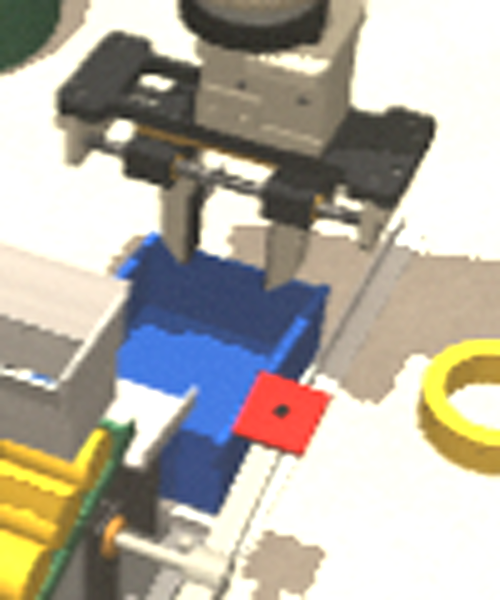

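The crop shows the tray's inner end tilted up about 16 mm, because the embedded tips levered it. The tool is pressing down on the outer wall, so I'll raise it a little to release it.

```bash
python3 -m creep '[[0,0,-0.1,0,0.5],[0,0,-0.1,0,0.5],[0,0,0,0,0.5]]'
python3 - <<'E'|grep -v rot
from h import *
go(0,-.27,.025); tray('5')
d=load('wrist5');P=cloud(d);H,S,V=cv2.split(cv2.cvtColor(d['pixels'],cv2.COLOR_BGR2HSV))
f=np.dstack([(P[...,:2]-PIV)@RF,P[...,2]]); b=(H>105)&(H<130)&(S>150)&(V>40)&(d['z_map']>0)
for lo in np.arange(-.26,-.1,.02):
    s=f[b&(f[...,1]>=lo)&(f[...,1]<lo+.02)]
    if len(s): print(lo.round(2),len(s),np.percentile(s[:,2],[5,98]).round(4))
E
```

```text
clock: 8.1
position: [0.5394, -0.1402, 0.0338]
ee_rot: [2.314, 2.125, 0.0]
force: [1.3, -0.4, -0.1]
width: 0.503
gripper_force: 0.0
t 8.1 feeder [-0.0027 -0.2514] 0.0338 F [ 1.38 -0.27] -0.12 xang 85.13 z [ 0.  0. -1.] w 0.5026484901583222
units [-0.46  0.07  0.22]
scene 280 [[-0.0567, -0.249, 0.0428], [0.0533, -0.094, 0.052]]
side 73 [[-0.0556, -0.2269, 0.0458], [0.0505, -0.0948, 0.0521]]
wrist 6928 [[-0.0568, -0.2464, 0.0406], [0.0517, -0.1226, 0.052]]
-0.26 4725 [0.0042 0.0512]
-0.24 5127 [0.0036 0.0511]
-0.22 5480 [0.0035 0.0512]
-0.2 5921 [0.0034 0.0511]
-0.18 6305 [0.0035 0.0512]
-0.16 6778 [0.0035 0.0512]
-0.14 7072 [0.0034 0.0511]
-0.12 4357 [0.0033 0.0289]
```

```bash
python3 -m creep '[[-0.1,0,0,0,0.5],[-0.2,0,0,0,0.5],[-0.3,0,0,0,0.5],[-0.4,0,0,0,0.5],[0,0,0,0,0.5]]'
python3 - <<'E'|grep -v rot
from h import *
go(0,-.27,.025); tray('6')
E
```

```text
clock: 8.88
position: [0.5355, -0.1827, 0.0335]
ee_rot: [2.317, 2.121, -0.001]
force: [0.7, 0.8, -0.6]
width: 0.501
gripper_force: 0.0
t 8.875 feeder [-0.0029 -0.2941] 0.0335 F [0.64 0.87] -0.62 xang 84.95 z [-0.    -0.001 -1.   ] w 0.5014933312951773
units [0.6  0.07 0.21]
scene 311 [[-0.0571, -0.2484, 0.0437], [0.0534, -0.094, 0.0519]]
side 115 [[-0.0562, -0.2491, 0.0458], [0.0514, -0.0951, 0.052]]
wrist 5584 [[-0.0568, -0.2492, 0.0411], [0.0516, -0.1627, 0.052]]
```

The tray is flat again, perhaps 2 mm back. I'll re-seat it with a gentle push lower down, below the stop's height, so it can't tip.

```bash
python3 -m creep '[[0,0.05,0.25,0,0.5],[0.4,0,0.22,0,0.5],[0.2,0,0,0,0.5],[0,0,0,0,0.5]]'
python3 -m creep '[[0.05,0,0,0,0.5],[0.05,0,0,0,0.5],[0.05,0,0,0,0.5],[0,0,0,0,0.5]]'
python3 -m creep '[[0.05,0,0,0,0.5],[0.05,0,0,0,0.5],[0,0,0,0,0.5]]'
python3 - <<'E'|grep -v rot
from h import *
go(0,-.25,.015); tray('7')
E
```

```text
clock: 9.52
position: [0.5402, -0.1546, 0.0148]
ee_rot: [-2.311, -2.128, -0.0]
force: [0.6, -0.1, 0.2]
width: 0.498
gripper_force: 0.0
clock: 10.02
position: [0.5406, -0.1504, 0.0149]
ee_rot: [2.314, 2.125, 0.0]
force: [-1.1, 0.3, 0.1]
width: 0.503
gripper_force: 0.0
clock: 10.4
position: [0.5407, -0.1476, 0.0148]
ee_rot: [2.314, 2.123, -0.001]
force: [-0.6, -4.4, 0.8]
width: 0.495
gripper_force: 2.3
t 10.4 feeder [-0.0007 -0.2587] 0.0148 F [-0.21 -4.45] 0.78 xang 85.07 z [-0.    -0.001 -1.   ] w 0.4946625730225436
units [ 0.22  0.02 -0.  ]
scene 291 [[-0.0575, -0.2484, 0.0445], [0.0535, -0.0934, 0.0518]]
side 81 [[-0.056, -0.2329, 0.0423], [0.0516, -0.0956, 0.0528]]
wrist 8613 [[-0.0569, -0.2469, 0.0403], [0.0518, -0.1364, 0.0519]]
```

```bash
python3 -m creep '[[0.05,0,0,0,0.5],[0,0,0,0,0.5]]'
python3 -m creep '[[0.05,0,0,0,0.5],[0,0,0,0,0.5]]'
```

```text
clock: 10.8
position: [0.5408, -0.1475, 0.015]
ee_rot: [2.315, 2.121, -0.003]
force: [-1.3, -10.2, 0.7]
width: 0.501
gripper_force: 5.1
clock: 11.05
position: [0.5408, -0.1475, 0.0151]
ee_rot: [2.315, 2.118, -0.006]
force: [-1.9, -15.8, 1.8]
width: 0.5
gripper_force: 7.8
```

Force climbs from 10 to 16 N with no motion, so the tray is home against the stop. I'll retreat and check the wrist joint and the camera side before turning.

```bash
python3 -m creep '[[-0.2,0,0,0,0.5],[-0.4,0,0,0,0.5],[-0.6,0,0,0,0.5],[-0.5,0,-0.3,0,0],[0,0,-1,0,0],[0,0,-1,0,0],[0,0,-1,0,0],[0,0,-1,0,0],[0,0,-1,0,0],[0,0,-0.5,0,0],[0,0,0,0,0]]'
python3 - <<'E'|grep -v rot
from h import *
go(-.098,-.083,.25); tray('8')
s=readout.observe(); print(s['joints'].round(3)); d=load('wrist8'); print(RF.T@(np.array(d['position'])[:2]-s['position'][:2]),d['position'][2]-s['position'][2])
E
```

```text
clock: 12.42
position: [0.5362, -0.2106, 0.2483]
ee_rot: [2.312, 2.124, 0.003]
force: [0.1, 0.5, -0.6]
width: 0.0
gripper_force: 0.0
t 12.425 feeder [ 3.000e-04 -3.217e-01] 0.2483 F [0.01 0.52] -0.64 xang 85.15 z [ 0.003 -0.001 -1.   ] w 8.262896447489525e-05
units [ 5.98 -2.44 -0.05]
scene 309 [[-0.0574, -0.2478, 0.0436], [0.0532, -0.0935, 0.0521]]
side 104 [[-0.0558, -0.2477, 0.046], [0.051, -0.0939, 0.0523]]
wrist 1189 [[-0.0562, -0.2476, 0.0469], [0.0508, -0.1155, 0.0523]]
[ 0.54   0.35  -0.352  1.613  0.127  1.202  0.077]
[0.00039724 0.06888004] 0.1819932576266882
```

```bash
python3 -m creep '[[0,0,0,-1,0],[0,0,0,-1,0],[0,0,0,-1,0],[0,0,0,-1,0],[0,0,0,-1,0],[0,0,0,-1,0],[0,0,0,-1,0],[0,0,0,-1,0],[0,0,0,-1,0],[0,0,0,-1,0],[0,0,0,-1,0],[0,0,0,-1,0]]'
python3 -m creep '[[0,0,0,-1,0],[0,0,0,-1,0],[0,0,0,-1,0],[0,0,0,-1,0],[0,0,0,-1,0],[0,0,0,-1,0],[0,0,0,-1,0],[0,0,0,-1,0],[0,0,0,-1,0],[0,0,0,-1,0],[0,0,0,-0.5,0],[0,0,0,0,0]]'
python3 -m creep '[[0.8,0.3,0,0,0],[0.8,0.6,0,0,0],[0.8,0.8,0,0,0],[0,0.8,0,0,0],[0,0.8,0,0,0],[0,0.8,0,0,0],[0,0.8,0,0,0],[0,0.6,0,0,0],[0,0.4,0,0,0],[0,0,0,0,0]]'
python3 - <<'E'|grep -v rot
from h import *
go(-.098,-.083,.135); s=readout.observe(); print(s['joints'].round(3))
E
```

```text
clock: 14.08
position: [0.5347, -0.2101, 0.2453]
ee_rot: [-1.245, -2.882, -0.0]
force: [-0.4, 0.8, 0.4]
width: 0.003
gripper_force: 0.0
clock: 15.58
position: [0.5351, -0.2102, 0.2461]
ee_rot: [-0.134, -3.138, -0.001]
force: [-0.0, -0.3, 0.2]
width: 0.003
gripper_force: 0.0
clock: 16.82
position: [0.4596, 0.0342, 0.2468]
ee_rot: [-0.131, -3.139, -0.001]
force: [0.0, 1.0, -1.0]
width: 0.005
gripper_force: 0.0
t 16.825 feeder [-0.0974 -0.0846] 0.2468 F [-0.04  1.01] -1.0 xang 175.23 z [ 0.  0. -1.] w 0.005209904637697948
units [0.02 0.04 2.79]
[ 0.521  0.227 -0.836  1.838  0.183  1.156  1.111]
```

```bash
python3 -m creep '[[0,0,0.8,0,0],[0,0,1,0,0],[0,0,0.7,0,0],[0,0,0.3,0,0],[0,0,0.2,0,0],[0,0,0.2,0,0],[0,0,0.2,0,0],[0,0,0,0,0]]'
python3 -c "
from h import *
go(-.098,-.083,.08)"
```

```text
clock: 17.82
position: [0.4596, 0.033, 0.1105]
ee_rot: [-0.133, -3.138, 0.0]
force: [-0.3, 0.8, 0.6]
width: 0.002
gripper_force: 0.0
t 17.825 feeder [-0.0973 -0.0858] 0.1105 F [-0.33  0.8 ] 0.59 xang 175.14 z [-0. -0. -1.] w 0.0015011980025741612
units [0.02 0.07 0.76]
```

```bash
python3 -m creep '[[0,0,0.2,0,0],[0,0,0.2,0,0],[0,0,0.2,0,0],[0,0,0.15,0,0],[0,0,0,0,0]]'
python3 -m creep '[[0,0,0.05,0,0],[0,0,0.05,0,0],[0,0,0,0,0]]'
python3 -m creep '[[0,0,0.05,0,0],[0,0,0,0,0]]'
python3 -c "
from h import *
go(-.098,-.083,.08)"
```

```text
clock: 18.45
position: [0.4594, 0.0332, 0.0803]
ee_rot: [-0.133, -3.138, -0.0]
force: [0.1, 0.6, -1.0]
width: 0.006
gripper_force: 0.0
clock: 18.82
position: [0.4598, 0.0331, 0.0768]
ee_rot: [0.133, 3.139, 0.0]
force: [0.0, 0.7, 0.7]
width: 0.008
gripper_force: 0.0
clock: 19.08
position: [0.4598, 0.0331, 0.0747]
ee_rot: [-0.133, -3.139, -0.0]
force: [-0.4, -0.0, -0.2]
width: 0.005
gripper_force: 0.0
t 19.075 feeder [-0.0971 -0.0857] 0.0747 F [-0.41 -0.04] -0.18 xang 175.13 z [-0.  0. -1.] w 0.004771903989067333
units [ 0.02  0.07 -0.13]
```

```bash
python3 - <<'E'|grep -v rot
from h import *
a=shot('side','side9')['pixels'][120:300,230:400]
cv2.imwrite('pics/d9c.png',np.clip(cv2.resize(a,None,fx=3.3,fy=3.3,interpolation=cv2.INTER_CUBIC)*1.2,0,255).astype(np.uint8))
d=load('side9');P=cloud(d);H,S,V=cv2.split(cv2.cvtColor(d['pixels'],cv2.COLOR_BGR2HSV))
red=(((H<5)|(H>174))&(S>180)&(V>90)&(P[...,2]>.03)&(P[...,0]<.6)&(P[...,0]>.35)).astype(np.uint8)
n,l,st,ce=cv2.connectedComponentsWithStats(red)
for i in range(1,n):
    if st[i,4]>15: print(ce[i].round(),st[i,4],P[l==i].mean(0).round(4))
E
```

```text
[325. 258.] 216 [0.4824 0.2009 0.1063]
```

View pics/d9c.png

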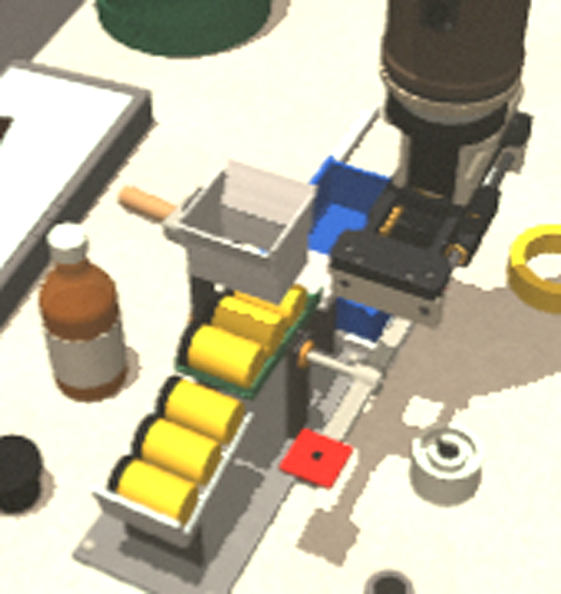

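The side crop shows the gate about level, with the full-side pad at (316,457), z=0.106, and the cans still on it. So the gate has moved only half way although the tip is at 0.075. I'll look for the pressed pad numerically.

```bash
cat >> h.py <<'E'
def pads(tag):
    for n in('scene','side','wrist'):
        d=shot(n,n+tag);P=cloud(d);H,S,V=cv2.split(cv2.cvtColor(d['pixels'],cv2.COLOR_BGR2HSV))
        g=np.dstack([(P[...,:2]-PIV)@RF,P[...,2]])
        red=(((H<6)|(H>172))&(S>150)&(V>30)&(d['z_map']>0)&(abs(g[...,0]+.09)<.04)&(abs(g[...,1])<.14)&(P[...,2]>.03)).astype(np.uint8)
        c,l,st,ce=cv2.connectedComponentsWithStats(red)
        for i in range(1,c):
            if st[i,4]>5:
                q=g[l==i]; A=np.c_[q[:,1],np.ones(len(q))]; print(n,ce[i].round(),st[i,4],q.mean(0).round(4),q.min(0).round(3),q.max(0).round(3),'slope',np.linalg.lstsq(A,q[:,2],rcond=None)[0][0].round(3))
E
python3 - <<'E'|grep -v rot
from h import *
pads('10'); go(-.098,-.083,.08)
E
```

```text
scene [310. 186.] 38 [-0.0805 -0.0959  0.095 ] [-0.089 -0.104  0.09 ] [-0.072 -0.087  0.107] slope 0.098
scene [322. 186.] 10 [-0.0989 -0.0703  0.1001] [-0.107 -0.073  0.094] [-0.088 -0.067  0.114] slope 3.707
scene [370. 220.] 177 [-0.0887  0.0827  0.1049] [-0.107  0.062  0.093] [-0.07   0.1    0.111] slope 0.082
side [325. 258.] 231 [-0.0892  0.0838  0.1063] [-0.106  0.066  0.103] [-0.071  0.1    0.109] slope 0.038
wrist [310. 227.] 305 [-0.1077 -0.0882  0.0984] [-0.109 -0.105  0.094] [-0.106 -0.071  0.124] slope 0.102
wrist [613. 236.] 415 [-0.1049  0.0881  0.1073] [-0.108  0.071  0.104] [-0.098  0.1    0.11 ] slope 0.084
t 19.275 feeder [-0.0971 -0.0857] 0.0748 F [0.32 0.38] -0.48 xang 175.14 z [-0. -0. -1.] w 0.00603577969257625
units [ 0.02  0.07 -0.13]
```

The fingertip has poked through the thin pad, which is at z≈0.097. I'll lift clear and press again slowly.

```bash
python3 -m creep '[[0,0,-0.2,0,0],[0,0,-0.3,0,0],[0,0,-0.3,0,0],[0,0,-0.3,0,0],[0,0,-0.3,0,0],[0,0,0,0,0]]'
python3 - <<'E'|grep -v rot
from h import *
pads('11'); go(-.095,-.088,.1)
E
```

```text
clock: 20.02
position: [0.4605, 0.0331, 0.1319]
ee_rot: [0.134, 3.137, -0.0]
force: [-0.4, -0.5, 0.0]
width: 0.004
gripper_force: 0.0
scene [315. 184.] 100 [-0.0922 -0.0905  0.095 ] [-0.107 -0.103  0.092] [-0.072 -0.07   0.099] slope 0.055
scene [370. 220.] 177 [-0.0889  0.0826  0.1046] [-0.108  0.062  0.091] [-0.071  0.1    0.11 ] slope 0.103
side [356. 209.] 152 [-0.0904 -0.085   0.0966] [-0.107 -0.105  0.093] [-0.073 -0.068  0.1  ] slope 0.048
side [325. 258.] 232 [-0.0893  0.0838  0.1063] [-0.106  0.065  0.103] [-0.071  0.101  0.109] slope 0.047
wrist [312. 214.] 1265 [-0.0982 -0.0875  0.0994] [-0.109 -0.105  0.094] [-0.085 -0.07   0.173] slope 0.089
wrist [528. 224.] 1731 [-0.0924  0.0775  0.1074] [-0.13  -0.008  0.102] [-0.073  0.099  0.222] slope -0.374
t 20.175 feeder [-0.0973 -0.0859] 0.1305 F [-0.02 -0.89] 0.15 xang 175.12 z [-0. -0. -1.] w 0.006700921606629684
units [-0.06 -0.05  0.76]
```

```bash
python3 -m creep '[[-0.06,0,0.3,0,0],[0,0,0.25,0,0],[0,0,0.08,0,0],[0,0,0.05,0,0],[0,0,0.05,0,0],[0,0,0.04,0,0],[0,0,0.04,0,0],[0,0,0.04,0,0],[0,0,0.04,0,0],[0,0,0,0,0]]'
python3 - <<'E'|grep -v rot
from h import *
pads('12'); go(-.095,-.088,.08)
E
```

```text
clock: 21.42
position: [0.4621, 0.0329, 0.0951]
ee_rot: [-0.133, -3.139, 0.0]
force: [-0.8, -0.8, 0.2]
width: 0.004
gripper_force: 0.0
scene [314. 185.] 76 [-0.0884 -0.0894  0.0956] [-0.106 -0.104  0.09 ] [-0.072 -0.068  0.13 ] slope 0.158
scene [370. 220.] 177 [-0.0887  0.0827  0.1049] [-0.107  0.063  0.095] [-0.072  0.1    0.108] slope 0.077
side [354. 212.] 53 [-0.0903 -0.0733  0.0972] [-0.106 -0.079  0.094] [-0.073 -0.069  0.101] slope 0.004
side [325. 258.] 230 [-0.0893  0.0837  0.1063] [-0.106  0.066  0.103] [-0.071  0.101  0.109] slope 0.042
wrist [311. 219.] 994 [-0.1031 -0.0877  0.0979] [-0.109 -0.105  0.094] [-0.096 -0.07   0.123] slope 0.069
wrist [577. 222.] 620 [-0.104  0.083  0.107] [-0.108  0.063  0.103] [-0.095  0.1    0.109] slope 0.07
wrist [314. 248.] 16 [-0.1042 -0.0857  0.1453] [-0.105 -0.086  0.139] [-0.104 -0.085  0.151] slope -0.787
t 21.575 feeder [-0.0947 -0.0857] 0.0953 F [ 0.  -0.4] 0.17 xang 175.14 z [ 0. -0. -1.] w 0.0038986782164610215
units [ 0.01 -0.06  0.38]
```

Barely at contact; continue slowly.

```bash
python3 -m creep '[[0,0,0.04,0,0],[0,0,0.04,0,0],[0,0,0.04,0,0],[0,0,0.04,0,0],[0,0,0.04,0,0],[0,0,0,0,0]]'
python3 - <<'E'|grep -v rot
from h import *
pads('13'); go(-.095,-.088,.08)
E
```

```text
clock: 22.32
position: [0.4621, 0.0329, 0.0871]
ee_rot: [-0.133, -3.139, 0.0]
force: [-0.1, -0.5, 0.7]
width: 0.006
gripper_force: 0.0
scene [311. 186.] 43 [-0.082  -0.096   0.0945] [-0.093 -0.103  0.09 ] [-0.074 -0.087  0.112] slope 0.139
scene [321. 185.] 19 [-0.0977 -0.0746  0.0981] [-0.107 -0.081  0.093] [-0.084 -0.07   0.12 ] slope 0.829
scene [370. 220.] 176 [-0.089   0.0827  0.1046] [-0.108  0.062  0.094] [-0.071  0.1    0.108] slope 0.072
side [353. 213.] 15 [-0.0895 -0.0697  0.0959] [-0.105 -0.071  0.093] [-0.075 -0.069  0.097] slope 0.929
side [325. 258.] 231 [-0.0892  0.0838  0.1063] [-0.107  0.065  0.103] [-0.071  0.101  0.11 ] slope 0.058
wrist [311. 221.] 845 [-0.1046 -0.0877  0.098 ] [-0.109 -0.105  0.093] [-0.099 -0.07   0.123] slope 0.07
wrist [591. 226.] 580 [-0.104   0.0853  0.1071] [-0.108  0.064  0.101] [-0.095  0.099  0.11 ] slope 0.07
wrist [314. 251.] 10 [-0.1042 -0.0857  0.1405] [-0.105 -0.086  0.137] [-0.104 -0.085  0.143] slope 1.135
t 22.475 feeder [-0.0947 -0.0857] 0.0872 F [ 0.07 -0.87] 0.21 xang 175.13 z [ 0. -0. -1.] w 0.005838028645794963
units [ 0.01 -0.06  0.18]
```

The first press moved the gate only when the TCP was about 22 mm below the pad. The tray pushing behaved the same way, so effective finger contact is about 22 mm above the TCP. I need TCP z≈0.058 to reach the stop, so I'll keep pressing slowly.

```bash
python3 -m creep '[[0,0,0.1,0,0],[0,0,0.1,0,0],[0,0,0.08,0,0],[0,0,0.08,0,0],[0,0,0.08,0,0],[0,0,0,0,0]]'
python3 -m creep '[[0,0,0.08,0,0],[0,0,0.08,0,0],[0,0,0,0,0]]'
python3 - <<'E'|grep -v rot
from h import *
pads('14'); go(-.095,-.088,.06)
E
```

```text
clock: 23.22
position: [0.4621, 0.0329, 0.0694]
ee_rot: [-0.133, -3.138, -0.0]
force: [0.2, 0.5, 0.7]
width: 0.006
gripper_force: 0.0
clock: 23.6
position: [0.462, 0.0328, 0.063]
ee_rot: [-0.133, -3.138, 0.0]
force: [-0.5, 0.7, 1.2]
width: 0.002
gripper_force: 0.0
scene [310. 189.] 22 [-0.0802 -0.0983  0.0804] [-0.088 -0.104  0.077] [-0.073 -0.093  0.092] slope 0.366
scene [369. 216.] 178 [-0.0888  0.08    0.1174] [-0.108  0.06   0.105] [-0.071  0.097  0.125] slope 0.226
side [326. 254.] 215 [-0.089   0.0814  0.1189] [-0.106  0.061  0.113] [-0.071  0.098  0.124] slope 0.185
wrist [311. 224.] 531 [-0.1065 -0.088   0.0844] [-0.109 -0.104  0.08 ] [-0.103 -0.07   0.09 ] slope 0.203
wrist [314. 240.] 10 [-0.1043 -0.0858  0.1037] [-0.105 -0.086  0.099] [-0.104 -0.085  0.108] slope -0.08
wrist [628. 244.] 154 [-0.1068  0.0725  0.1175] [-0.108  0.064  0.115] [-0.104  0.079  0.12 ] slope 0.181
t 23.75 feeder [-0.0947 -0.0857] 0.0632 F [0.03 0.07] 0.05 xang 175.14 z [-0. -0. -1.] w 0.008892517434229894
units [ 0.01 -0.06  0.08]
```

Confirmed: the gate is moving (slope ~0.2). Finish to the stop.

```bash
python3 -m creep '[[0,0,0.06,0,0],[0,0,0.06,0,0],[0,0,0,0,0]]'
python3 -m creep '[[0,0,0.05,0,0],[0,0,0.05,0,0],[0,0,0,0,0]]'
python3 - <<'E'|grep -v rot
from h import *
pads('15'); go(-.095,-.088,.06)
E
```

```text
clock: 24.12
position: [0.4624, 0.0329, 0.0587]
ee_rot: [0.133, 3.138, -0.001]
force: [-1.5, -0.9, 9.2]
width: 0.005
gripper_force: 4.0
clock: 24.5
position: [0.4627, 0.033, 0.0575]
ee_rot: [0.133, 3.136, -0.004]
force: [-16.6, -3.6, 58.1]
width: 0.001
gripper_force: 28.6
scene [309. 190.] 15 [-0.0793 -0.0983  0.0756] [-0.087 -0.102  0.072] [-0.072 -0.094  0.077] slope 0.42
scene [369. 216.] 175 [-0.0886  0.0786  0.1209] [-0.107  0.057  0.103] [-0.071  0.096  0.127] slope 0.275
side [326. 252.] 209 [-0.0893  0.0801  0.1228] [-0.107  0.061  0.116] [-0.071  0.097  0.128] slope 0.236
wrist [311. 224.] 553 [-0.1064 -0.0876  0.0806] [-0.109 -0.104  0.075] [-0.102 -0.069  0.101] slope 0.259
wrist [631. 248.] 20 [-0.1078  0.0662  0.1186] [-0.108  0.063  0.117] [-0.107  0.069  0.12 ] slope 0.302
t 24.65 feeder [-0.0941 -0.0856] 0.0575 F [-15.94  -5.22] 57.56 xang 175.15 z [ 0.002 -0.003 -1.   ] w 0.006042379061080036
units [ 0.02 -0.06 -0.06]
```

Gate is at its stop (58 N, slope 0.25, pad at 0.123). Lift off, retreat, and inspect.

```bash
python3 -m creep '[[0,0,-0.1,0,0],[0,0,-0.2,0,0],[0,0,-0.4,0,0],[0,0,-0.8,0,0],[0,0,-1,0,0],[0,0,-1,0,0],[0.5,0,-0.5,0,0],[0.8,0,0,0,0],[0.8,0,0,0,0],[0.5,0,0,0,0],[0,0,0,0,0]]'
python3 - <<'E'|grep -v rot
from h import *
pads('16'); tray('16'); go(-.2,-.088,.2)
a=load('scene16')['pixels'][120:280,190:420]
b=load('side16')['pixels'][120:300,220:450]
f=lambda a:cv2.resize(a,(400,320),interpolation=cv2.INTER_CUBIC)
cv2.imwrite('pics/last.png',np.clip(np.hstack([f(a)*1.5,f(b)*1.2]),0,255).astype(np.uint8))
E
```

```text
clock: 26.02
position: [0.3576, 0.0417, 0.2149]
ee_rot: [0.133, 3.138, -0.003]
force: [0.2, 0.3, -0.6]
width: 0.003
gripper_force: 0.0
scene [315. 187.] 56 [-0.0946 -0.0917  0.0775] [-0.109 -0.103  0.072] [-0.073 -0.07   0.084] slope 0.255
scene [369. 216.] 178 [-0.0885  0.0788  0.1209] [-0.109  0.058  0.103] [-0.071  0.096  0.127] slope 0.268
side [355. 214.] 131 [-0.0896 -0.0836  0.0808] [-0.107 -0.104  0.075] [-0.072 -0.068  0.086] slope 0.233
side [326. 252.] 206 [-0.0891  0.0802  0.1225] [-0.106  0.061  0.114] [-0.071  0.097  0.128] slope 0.237
wrist [465. 294.] 871 [-0.0889  0.0775  0.1229] [-0.106  0.06   0.115] [-0.072  0.095  0.128] slope 0.262
scene 303 [[-0.0571, -0.2489, 0.0434], [0.0535, -0.0923, 0.053]]
side 143 [[-0.0558, -0.2487, 0.0467], [0.0502, -0.0961, 0.0523]]
wrist 115 [[-0.0586, -0.2484, 0.0403], [-0.02, -0.2404, 0.0516]]
t 26.325 feeder [-0.1981 -0.0858] 0.2145 F [1.11 0.66] 0.74 xang 175.14 z [-0.     0.001 -1.   ] w 0.0031569220927767363
units [ 0.05 -0.06  0.36]
```

View pics/last.png

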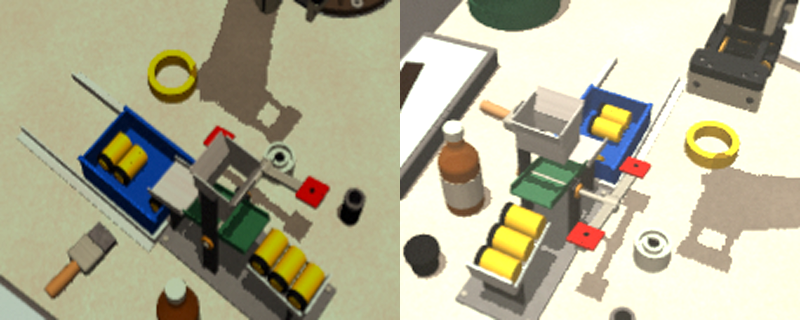

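Both views show the gate empty and tilted to the empty chute, three cans still in the full chute, and two cans in the tray. A yellow spot at about (598,158) looks like the third can, under the chute. I'll check that spot numerically and see whether the tray shifted.

```bash
python3 - <<'E'|grep -v rot
from h import *
for n in('scene','side'):
    A=shot(n,n+'17');P=cloud(A);H,S,V=cv2.split(cv2.cvtColor(A['pixels'],cv2.COLOR_BGR2HSV))
    g=np.dstack([(P[...,:2]-PIV)@RF,P[...,2]])
    y=((H>18)&(H<35)&(S>130)&(V>40)&(A['z_map']>0)&(abs(g[...,0])<.055)&(g[...,1]<.0)&(g[...,1]>-.25)).astype(np.uint8)
    c,l,st,ce=cv2.connectedComponentsWithStats(y)
    for i in range(1,c):
        q=g[l==i]; print(n,ce[i].round(),st[i,4],q.mean(0).round(3),q[:,2].max().round(3))
    # rigid shift of the tray rear region: home (7: pressed, 8: after retreat) vs now
    for k in ('8','16'):
        B=load(n+k); roi=(slice(165,200),slice(210,300)) if n=='scene' else (slice(150,185),slice(320,380))
        f=lambda d:((d['pixels'][roi].astype(int)[...,0]-d['pixels'][roi].astype(int)[...,2])).clip(0,255).astype(np.float32)
        sh,r=cv2.phaseCorrelate(f(B),f(A)); print(n,k,'px shift',np.round(sh,2),round(r,2))
        Pb=cloud(B); gb=np.dstack([(Pb[...,:2]-PIV)@RF,Pb[...,2]])
        for nm,d,G in(('then',B,gb),('now',A,g)):
            h=cv2.cvtColor(d['pixels'],cv2.COLOR_BGR2HSV); m=(h[...,0]>105)&(h[...,0]<130)&(h[...,1]>150)&(d['z_map']>0)&(G[...,2]>.044)&(G[...,2]<.056)&(G[...,1]<-.235)
            print('  ',nm,m.sum(),G[m][:,1].mean().round(4),np.percentile(G[m][:,1],[2,10]).round(4))
E
```

```text
scene [262. 197.] 313 [-0.005 -0.207  0.029] 0.038
scene [249. 202.] 12 [ 0.026 -0.228  0.021] 0.029
scene [258. 208.] 8 [ 0.026 -0.194  0.021] 0.025
scene [278. 223.] 6 [ 0.026 -0.12   0.02 ] 0.026
scene 8 px shift [-0.11 -0.21] 0.56
   then 85 -0.2438 [-0.2487 -0.2469]
   now 86 -0.244 [-0.2493 -0.2466]
scene 16 px shift [-0.01 -0.02] 0.98
   then 89 -0.2437 [-0.2496 -0.2468]
   now 86 -0.244 [-0.2493 -0.2466]
side [341. 189.] 316 [-0.006 -0.202  0.029] 0.038
side [335. 208.] 8 [-0.022 -0.123  0.032] 0.034
side [295. 238.] 1 [ 0.035 -0.008  0.006] 0.006
side [297. 239.] 1 [ 0.029 -0.006  0.007] 0.007
side [300. 240.] 1 [ 0.02  -0.006  0.008] 0.008
side [302. 241.] 1 [ 0.014 -0.006  0.007] 0.007
side 8 px shift [-0.06 -0.08] 0.96
   then 29 -0.2441 [-0.2479 -0.2474]
   now 29 -0.2438 [-0.249  -0.2478]
side 16 px shift [ 0.01 -0.01] 0.99
   then 31 -0.2436 [-0.2492 -0.2475]
   now 29 -0.2438 [-0.249  -0.2478]
```

The third can lies in the tray under the chute (feeder y≈-0.12, z≈0.03). The tray has moved less than about 0.5 mm since it was seated. Handing in.

```bash
python3 -c "
from cell import sign_off
print(sign_off())"
```

```text
the job is handed in; nothing more can be done
None
```

The job is handed in after about 26.6 s: the tray is home against its stop, the gate is fully over, all three waiting cans are in the tray and the full chute still holds its three, but the first push briefly tipped the tray's inner end up about 16 mm before I reseated it.

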